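Index the welding table to its next station and clamp it

TASK

Push the round index plate anticlockwise (seen from above) by its red post until the spring drop pin snaps down behind the yellow ramp, and press it home against the brass stop screw, pushing at the post with about 10 to 15 N for a second; the stop must not be struck or pressed hard (keep well under 25 N). Then swing the red-knobbed clamp lever clockwise to its end to lock the table. Leave the wrench, the jar and the tray alone.

Things in the scene. Friction and masses are not known exactly. Their poses are not given: they have to be found in the camera images.
- machine: Green base plate of the index table, 420 x 450 x 16 mm, bolted to the bench. Origin on the plate's turning axis at bench height; z up, x and y along its edges (base centre 20 mm to -y). It carries the clamp lever at its -y side and, by the rim at +x +y (45 degrees), the bracket with drop pin and brass stop screw, up to 163 mm high.
- turntable: Fixed spindle housing, origin on the turning axis at bench height. Carries the round aluminium plate (300 mm diameter, top 80 mm above the bench) with the red post, two vee blocks holding a bent rod in the middle (up to 125 mm above the bench, within 105 mm of the axis), the yellow ramp on its rim and the yellow stop lug on its edge.
- plate (a joint): Angle of the plate in rad, growing anticlockwise seen from above; starts at 0 to 0.3. The station (lug on the stop screw) is at 1.05, plus or minus 0.06: the bracket is re-clamped each time, its setting is not measured, so feel for it. Bearing drag: about 2.5 N at the post. Once latched it goes back 0.02 at most. 10 N at the post puts some 6 N on the rigid stop.
- pin (a joint): Height of the drop pin in m: 0 fully down (before the ramp arrives and after it has passed), about 0.010 on top of the ramp. From 0.3 rad before the station the ramp lifts it and the push at the post rises to some 7 to 14 N; about 0.02 rad before the stop the pin snaps down, the push drops, then the lug meets the stop.
- clamp (a joint): Clamp lever angle in rad: 0 open (pointing to -y of the base), grows clockwise seen from above, towards -x of the base, rigid end at 1.3; starts at 0 to 0.15. Its vertical axis is at (-0.020, -0.205) m in the base's frame. It stays where it is left and takes about 3.5 N at the knob.
- post (a point): Middle of the upright red post on the plate: cylinder 20 mm in diameter, 80 to 160 mm above the bench (collar 32 mm wide, 6 mm high at its foot), 130 mm from the turning axis. The point is on the post's axis, 125 mm above the bench.
- knob (a point): Middle of the upright red knob at the end of the clamp lever: cylinder 26 mm in diameter, 79 to 115 mm above the bench, 90 mm from the lever's pivot; below it a 14 mm wide bar at 65 to 75 mm. The point is on the knob's axis, 97 mm above the bench.
- wrench: Loose steel wrench, 180 mm long, lying on the bench to +y of the base; origin under its middle. Not to be disturbed.
- jar: Loose blue jar, 60 mm in diameter and 90 mm high, standing on the bench to +y of the base; origin at the centre of its underside. Not to be disturbed.
- tray: Loose green open tray, 80 x 120 x 45 mm, on the bench to +y of the base, past the wrench and the jar; origin at the centre of its underside. Not to be disturbed.

How it is judged:
By the outcome, as a careful person would: the job done as asked, in the order asked, and still so for the second after the job is handed in, with the robot touching nothing.
It also fails if it takes over 72 s, if anything falls off the work surface, if the arm or the gripper's body presses on something with over 40 N, if the wrist force passes 120 N, or if a joint passes its speed limit or range.

ROBOT

A 7-joint arm with a two-finger parallel gripper is mounted at the origin on the work surface. World frame = base frame: x ahead of the robot, y to its left, z up, the work surface at z = 0. Lengths are in m, angles in rad, forces in N, time in s.
With the tool pointing down it reaches from about 0.35 to 0.9 m from the base axis. Payload 19.9 kg.
Tool frame: the origin (TCP) lies between the finger pads; the fingertips stand 19 mm ahead of it and the grasp point (between the pads) is the TCP; z points along the fingers, y is the direction in which the jaws open and shut (so a half turn about z gives the same grasp; the last joint's range is limited). The gripper opens to 94 mm and grips with 3 to 60 N. Pads are 16 mm wide; open, the fingers measure 119 mm over their backs; the gripper's body (75 mm by 177 mm) begins 78 mm behind the grasp point.
Start: joints at [-1.306, 0.417, -0.01, 1.614, 0.005, 1.111, -0.053], TCP at [0.188, 0.596, 0.224] pointing down, gripper open.
Joint ranges: [-2.81, 2.81], [-0.39, 2.02], [-1.27, 1.25], [0.06, 2.57], [-1.19, 4.33], [0.19, 2], [-2.82, 2.82]. Speed limits (rad/s): [1.89, 1.89, 2.39, 2.39, 3.01, 3.01, 3.01].

INTERFACE

Orientations are given as a 3x3 rotation matrix whose columns are the frame's x, y, z axes.
In Python, from rig import robot gives the robot as it stands. Calls block until the motion is done:
- robot.move_ptp(position, orientation): joint-space move of the TCP to a pose.
- robot.move_linear(position, velocity=0.15, frame=None, threshold=None): straight line of the TCP; frame=None keeps the orientation; velocity is the mean speed in m/s. With threshold (N) it stops when the force on the tool has changed by that much, and returns True; else False.
- robot.goto_joints(angles): joint-space move.
- robot.gripper_to(opening): finger opening in m; the grip force is fixed at half the most; returns when the fingers have stopped.
- robot.pause(seconds).
- robot.ik(position, orientation): joint angles nearest the present ones, or None.
- robot.get_state(): the state.
- robot.grab_frame(name): name is "scene" or "top" or "wrist"; returns the picture (384x512x3 uint8, red, green, blue); there is no depth.
- robot.camera_info(name): a dict with "fx", "fy", "cx", "cy" (pixels), "rvec" (rotation vector, rad) and "tvec" (3), from world to camera coordinates, as OpenCV has them. Camera axes: x right, y down, z forward; pixel columns grow to the right and rows downward; lengths in m; the calibration is good to about 2 mm. A picture is of the moment at which its call begins: read the wrist's pose just before it. camera_info takes no time and is no camera call; for the wrist camera it gives the pose at the moment of the call.
A pose or a line that the arm cannot do raises robot.PlanningError and nothing moves.
- robot.sign_off(): hands the job in, once; it reports no verdict.
The state is a dict: "time": time; "qpos": joint angles; "joint_vel": joint speeds; "effort": joint torques, N m; "ee_pos": TCP position; "tool_rot": TCP orientation; "force": force on the tool from outside, world axes, zero at the start; "moment": the same for the moment, N m; "opening": finger opening in m.
Only numpy, scipy, OpenCV 4.12 (cv2) and the standard library are available. Lean on these libraries where they do the work, as an engineer would, in place of code of your own. Each camera call takes 0.05 s, during which the arm holds its last target.

## Working session

There is one attempt and no reset: what is moved stays moved. The work goes in short steps, each a Python script; the robot and the scene stay as the last script left them, time stands still between calls to the robot, and variables do not carry over. Pictures are saved under pics/ and viewed, and the job is handed in when it is done.

```bash
mkdir -p pics; ls; python3 - <<'E'
from rig import robot
import cv2
for n in ["scene","top","wrist"]:
    ci=robot.camera_info(n); f=robot.grab_frame(n)
    cv2.imwrite(f"pics/{n}0.png",f[:,:,::-1]); print(n,ci)
s=robot.get_state(); print(s)
E
```

```text
pics
scene {'fx': 363.7625790247324, 'fy': 363.7625790247324, 'cx': 255.6047659571045, 'cy': 191.3639313845763, 'rvec': array([ 0.83850547,  2.45544376, -1.2251757 ]), 'tvec': array([ 0.4116781 , -0.18478122,  1.46260555])}
top {'fx': 401.714754800424, 'fy': 401.714754800424, 'cx': 250.4254860077274, 'cy': 191.93339009146976, 'rvec': array([ 2.1307223 , -2.1102585 ,  0.17585772]), 'tvec': array([0.08557722, 0.58136666, 0.95909573])}
wrist {'fx': 321.3235884858323, 'fy': 321.3235884858323, 'cx': 255.4112212494361, 'cy': 192.83481048891906, 'rvec': array([-2.36002867, -1.73095598, -0.22170812]), 'tvec': array([-0.62604541, -0.02673595,  0.39025735])}
{'time': 0.15, 'qpos': array([-1.30650833,  0.41783686, -0.01025692,  1.61402534,  0.00469502,
        1.11069931, -0.05299192]), 'joint_vel': array([ 0.00081513, -0.00029619, -0.00189068, -0.00187874, -0.0013015 ,
        0.00115948, -0.00085721]), 'effort': array([ 9.55631913e-04, -8.51524687e+01,  6.39359336e-01, -4.26130486e+01,
       -4.88066801e-02,  1.72505627e-02,  1.00127570e-04]), 'ee_pos': array([0.18810365, 0.59573922, 0.22397363]), 'tool_rot': array([[-9.53601415e-01,  3.01071923e-01, -1.94987616e-04],
       [ 3.01071972e-01,  9.53600971e-01, -9.25702399e-04],
       [-9.27626214e-05, -9.41456423e-04, -9.99999553e-01]]), 'force': array([-0.38428223,  0.1121153 ,  0.36472759]), 'moment': array([-0.01246028,  0.00352755, -0.00379007]), 'opening': 0.09393076201353019}
```

View pics/scene0.png

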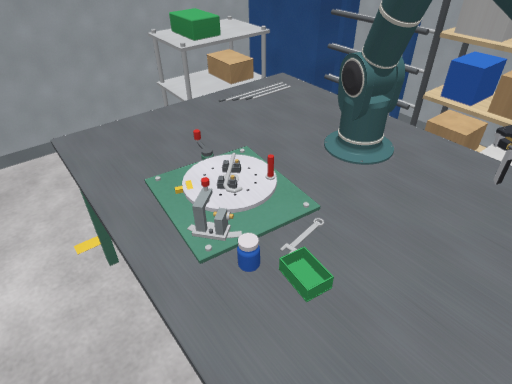

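View pics/top0.png

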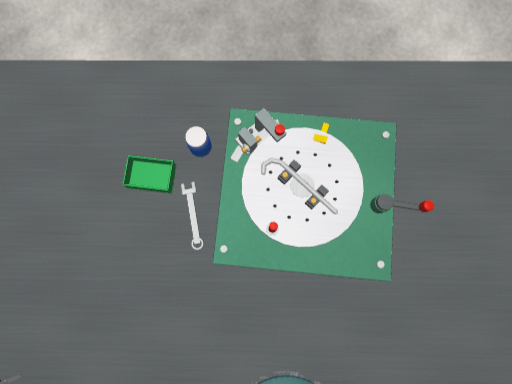

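View pics/wrist0.png

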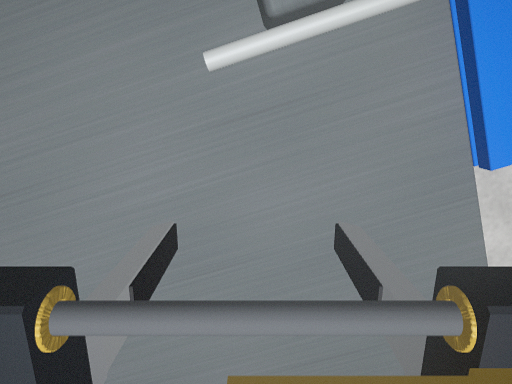

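```bash
python3 - <<'E'
import cv2
i=cv2.imread("pics/top0.png")
cv2.imwrite("pics/topz.png",cv2.resize(i[95:285,205:445],None,fx=3.3,fy=3.1,interpolation=cv2.INTER_CUBIC)[:600,:800])
hsv=cv2.cvtColor(i,cv2.COLOR_BGR2HSV)
import numpy as np
def comps(m,n):
    k,l,st,c=cv2.connectedComponentsWithStats(m.astype(np.uint8))
    for j in range(1,k):
        if st[j,4]>15: print(n,st[j],c[j].round(1))
h,s,v=hsv[...,0],hsv[...,1],hsv[...,2]
comps(((h<8)|(h>172))&(s>170)&(v>90),'red')
comps((h>20)&(h<32)&(s>170)&(v>120),'yel')
g=((h>60)&(h<90)&(s>120)&(v>40)&(v<130)); g[:,:205]=0
cs,_=cv2.findContours(cv2.morphologyEx(g.astype(np.uint8),cv2.MORPH_CLOSE,np.ones((5,5))),0,2)
c=max(cs,key=cv2.contourArea); print(cv2.minAreaRect(c),cv2.boxPoints(cv2.minAreaRect(c)),cv2.approxPolyDP(c,6,True).reshape(-1,2))
w=((v>175)&(s<50)); w[:,:225]=0; w[:110]=0
cs,_=cv2.findContours(w.astype(np.uint8),0,2)
c=max(cs,key=cv2.contourArea); print(cv2.fitEllipse(cv2.convexHull(c)),cv2.boundingRect(c))
E
```

```text
red [275 125  10  10  81] [279.3 129.3]
red [419 200  15  12 128] [426.2 205.7]
red [269 222   8  10  60] [272.5 226.8]
yel [321 123   8   9  52] [324.7 127.1]
yel [313 134  14   9  84] [319.8 138.2]Traceback (most recent call last):
  File "<stdin>", line 15, in <module>
ValueError: max() iterable argument is empty
```

View pics/topz.png

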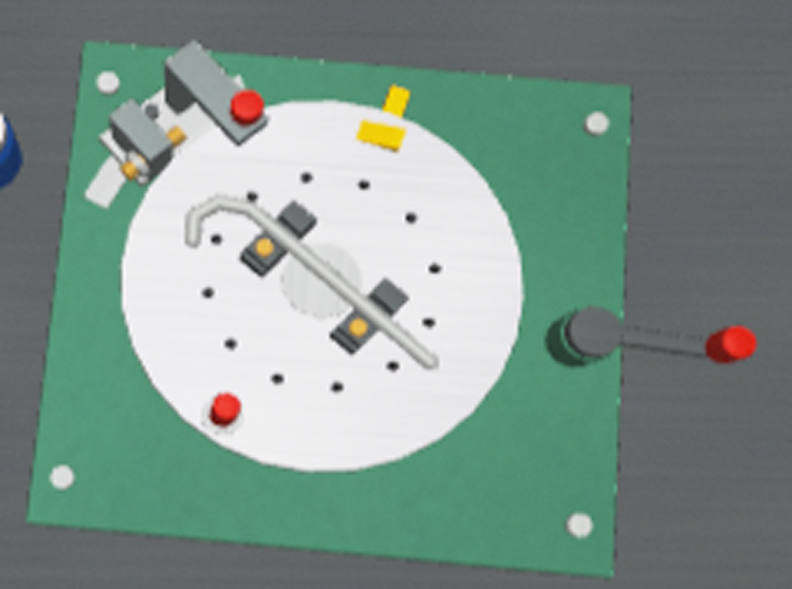

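```bash
cat > h.py <<'E'
import numpy as np, cv2
from rig import robot
def K(n):
    c=robot.camera_info(n); return np.array([[c['fx'],0,c['cx']],[0,c['fy'],c['cy']],[0,0,1]]),cv2.Rodrigues(c['rvec'])[0],np.array(c['tvec'])
def back(n,uv,z):
    k,R,t=K(n); uv=np.atleast_2d(uv).astype(float)
    d=(np.linalg.inv(k)@np.c_[uv,np.ones(len(uv))].T); d=R.T@d; o=-R.T@t
    return (o[:,None]+d*((z-o[2])/d[2])).T
E
python3 - <<'E'
from h import *
i=cv2.imread("pics/top0.png"); hsv=cv2.cvtColor(i,cv2.COLOR_BGR2HSV);h,s,v=[hsv[...,j].astype(int) for j in range(3)]
print(hsv[240,300],hsv[255,340],hsv[200,300])
g=((h>65)&(h<95)&(s>90)); g[:,:205]=0
cs,_=cv2.findContours(cv2.morphologyEx(g.astype(np.uint8),cv2.MORPH_CLOSE,np.ones((3,3))),0,2)
c=max(cs,key=cv2.contourArea); box=cv2.approxPolyDP(cv2.convexHull(c),6,True).reshape(-1,2); print(box)
P=back("top",box,.016); print(P.round(4))
w=((v>195)&(s<40)); w[:,:225]=0; w[:124]=0;w[:,370:]=0
cs,_=cv2.findContours(w.astype(np.uint8),0,2)
c=max(cs,key=cv2.contourArea); e=cv2.fitEllipse(cv2.convexHull(c)); print(e, back("top",[e[0]],.08))
Q=back("top",cv2.convexHull(c).reshape(-1,2),.08)[:,:2]
A=np.c_[2*Q,np.ones(len(Q))]; sol=np.linalg.lstsq(A,(Q**2).sum(1),rcond=None)[0]; print("circ",sol[:2],np.sqrt(sol[2]+sol[:2]@sol[:2]))
print("post top",back("top",[[272.9,226.3]],.16),"knob top",back("top",[[427.5,205]],.115),"pin knob",back("top",[[279.3,129.3]],.163))
print("yel",back("top",[[324.7,127.1],[319.8,138.2]],.08))
E
```

```text
[120   1 239] [ 76 114 147] [135   2 239]
[[231 109]
 [395 123]
 [390 280]
 [213 262]]
[[ 0.8159  0.1471  0.016 ]
 [ 0.7786 -0.2942  0.016 ]
 [ 0.3663 -0.2598  0.016 ]
 [ 0.4058  0.1847  0.016 ]]
((297.6213073730469, 182.29183959960938), (117.04826354980469, 138.03143310546875), 135.6957550048828) [[ 0.60068121 -0.02500401  0.08      ]]
circ [ 0.60355313 -0.02644262] 0.15573716056806616
post top [[0.4841814  0.03892897 0.16      ]] knob top [[ 0.54171107 -0.32359126  0.115     ]] pin knob [[0.7077873  0.02450825 0.163     ]]
yel [[ 0.74318675 -0.09454864  0.08      ]
 [ 0.71397158 -0.08165226  0.08      ]]
```

```bash
cat > fit.py <<'E'
from h import *
from scipy.optimize import least_squares
i=cv2.imread("pics/top0.png"); g=cv2.cvtColor(i,cv2.COLOR_BGR2HSV).astype(float)
S=g[...,1]
k,R,t=K("top")
def proj(P): 
    p=(k@(R@np.asarray(P,float).T+t[:,None])); return (p[:2]/p[2]).T
def model(p):
    c,s=np.cos(p[2]),np.sin(p[2]); M=np.array([[c,-s,0],[s,c,0],[0,0,1]])
    return lambda Q:(np.asarray(Q,float)@M.T)+[p[0],p[1],0]
a=np.arange(0,2*np.pi,.08)
def lines():
    L=[]
    for q in np.linspace(-.9,.9,25):
        L+=[([q*.21,.205,.016],[0,1,0]),([q*.21,-.245,.016],[0,-1,0]),([.21,-.02+q*.225,.016],[1,0,0]),([-.21,-.02+q*.225,.016],[-1,0,0])]
    for b in a: L.append(([.15*np.cos(b),.15*np.sin(b),.08],[np.cos(b),np.sin(b),0]))
    return L
L=lines()
def edges(p):
    obs=[]
    m=model(p)
    for P,n in L:
        P=np.array(P);n=np.array(n)
        ds=np.linspace(-.014,.014,57)
        px=proj(m(P+ds[:,None]*n)).astype(np.float32)
        v=cv2.remap(S.astype(np.float32),px[:,:1],px[:,1:],cv2.INTER_LINEAR).ravel()
        gr=np.abs(v[8:]-v[:-8]); j=gr.argmax()
        obs.append(ds[j+4] if gr[j]>35 else np.nan)
    return np.array(obs)
p=np.array([.594,-.035,-.087])
for it in range(5):
    o=edges(p); ok=~np.isnan(o)
    m0=p.copy()
    # observed points in world; fit residual along normals
    pts=model(m0)(np.array([np.array(P)+(0 if np.isnan(d) else d)*np.array(n) for (P,n),d in zip(L,o)]))
    def res(q):
        c,s=np.cos(q[2]),np.sin(q[2]); loc=pts-[q[0],q[1],0]
        lo=np.c_[c*loc[:,0]+s*loc[:,1],-s*loc[:,0]+c*loc[:,1]]
        r=[]
        for (P,n),l,f in zip(L,lo,ok):
            if not f: continue
            r.append(np.hypot(*l)-.15 if P[2]>.05 else (l-np.array(P)[:2])@np.array(n)[:2])
        return np.array(r)
    p=least_squares(res,p,loss='soft_l1',f_scale=.001).x
r=res(p); print(p,ok.sum(),len(ok),np.median(np.abs(r)))
# post & knob
for nm,uv,z,cen,rad in [("post",[272.9,226.3],.16,[0,0,0],.13),("knob",[427.5,205],.115,[-.02,-.205,0],.09)]:
    w=back("top",[uv],z)[0]; cw=model(p)([cen])[0]; d=(w-cw)[:2]; print(nm,w,"centre",cw,"r",np.hypot(*d),"ang",np.arctan2(d[1],d[0]), "local ang",np.arctan2(d[1],d[0])-p[2])
E
python3 fit.py
```

```text
[ 0.59334393 -0.03525234 -0.08749916] 172 179 0.0004989984370368794
post [0.4841814  0.03892897 0.16      ] centre [ 0.59334393 -0.03525234  0.        ] r 0.13198229241737885 ang 2.544724338171845 local ang 2.6322234938486218
knob [ 0.54171107 -0.32359126  0.115     ] centre [ 0.555506   -0.23772034  0.        ] r 0.08697191519907131 ang -1.730082633054424 local ang -1.6425834773776473
```

```bash
cat >> h.py <<'E'
AX=np.array([.5933,-.0353]); PV=np.array([.5555,-.2377])
def rot(t,sg):
    x=np.array([t[0],t[1],0])*sg; z=np.array([0,0,-1.]); return np.c_[x,np.cross(z,x),z]
def plate_pose(phi,back_,z,sg):   # phi: post angle; TCP back_ behind the post along the arc tangent
    r=np.array([np.cos(phi),np.sin(phi)]); t=np.array([-r[1],r[0]])
    q=AX+.13*r-back_*t; return np.r_[q,z],rot(t,sg),t
def clamp_pose(phi,back_,z,sg):
    r=np.array([np.cos(phi),np.sin(phi)]); t=np.array([r[1],-r[0]])
    q=PV+.09*r-back_*t; return np.r_[q,z],rot(t,sg),t
E
python3 - <<'E'
from h import *
for sg in (1,-1):
    for phi in (2.545,3.0,3.65):
        P,M,_=plate_pose(phi,.03,.125,sg); j=robot.ik(P,M); print('plate',sg,phi,None if j is None else j.round(2))
    for phi in (-1.73,-2.3,-2.96):
        P,M,_=clamp_pose(phi,.035,.103,sg); j=robot.ik(P,M); print('clamp',sg,phi,None if j is None else j.round(2))
E
```

```text
plate 1 2.545 [-0.35  0.34  0.2   2.   -0.09  0.81  2.44]
plate 1 3.0 [ 0.8   0.49 -1.08  2.06  0.55  0.92  2.41]
plate 1 3.65 [-0.79  0.49  1.09  2.1  -0.57  0.88 -2.  ]
clamp 1 -1.73 [-0.02  0.74  0.74  1.62 -0.56  1.01  2.31]
clamp 1 -2.3 [ 0.08  0.61  0.59  1.75 -0.41  0.91  1.69]
clamp 1 -2.96 [-0.11  0.56  0.78  1.91 -0.51  0.87  1.12]
plate -1 2.545 [-0.7   0.39  0.63  2.01 -0.31  0.83 -0.5 ]
plate -1 3.0 [-0.66  0.33  0.67  2.1  -0.28  0.8   0.04]
plate -1 3.65 [-0.63  0.39  0.87  2.1  -0.4   0.83  0.98]
clamp -1 -1.73 [-0.07  0.77  0.83  1.62 -0.64  1.04 -0.77]
clamp -1 -2.3 [-0.21  0.83  1.08  1.76 -0.83  1.08 -1.14]
clamp -1 -2.96 [-0.29  0.72  1.08  1.92 -0.77  0.99 -1.81]
```

```bash
python3 - <<'E'
from h import *
t=lambda:robot.get_state()['time']
print(t()); robot.gripper_to(0.0); print('grip',t())
P,M,_=plate_pose(2.545,.035,.22,-1); robot.move_ptp(P,M); print('ptp',t())
P[2]=.125; robot.move_linear(P,velocity=.12); print('down',t())
s=robot.get_state(); print(s['ee_pos'],P,s['force'],s['opening'])
cv2.imwrite("pics/top1.png",cv2.resize(robot.grab_frame("top")[95:285,205:445,::-1],None,fx=3.3,fy=3.1))
E
```

```text
0.15
grip 1.5667
ptp 3.775
down 4.7167
[0.50579618 0.06669654 0.12557026] [0.50542083 0.06669143 0.125     ] [-0.4590243  -0.02627716 -0.16972384] 0.000666609510566891
```

View pics/top1.png

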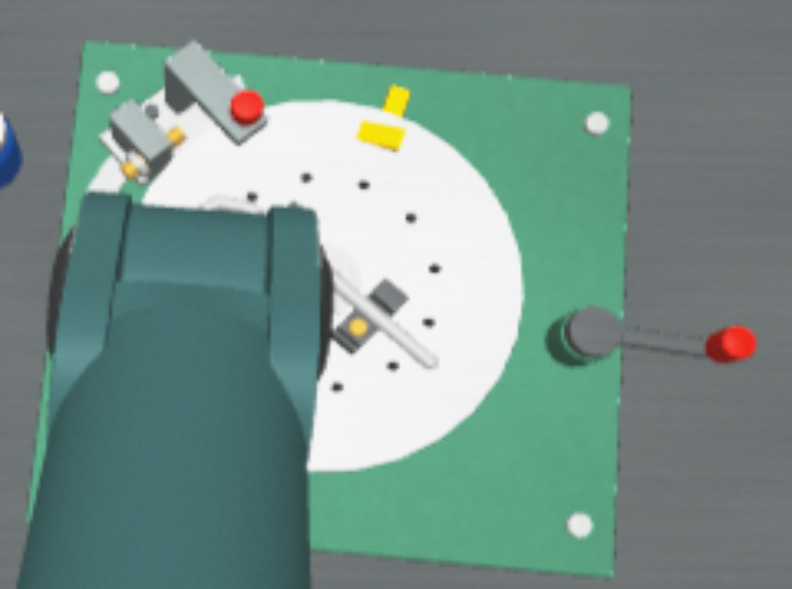

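```bash
python3 - <<'E'
from h import *
w=back("top",[[258.3,139]],.07)[0][:2]-AX; l=back("top",[[325,127]],.07)[0][:2]-AX
print("angles tip",np.arctan2(w[1],w[0]),"lug",np.arctan2(l[1],l[0]),np.hypot(*w),np.hypot(*l))
b=robot.get_state()['force']; np.save("b.npy",b)
for d in np.arange(.1,.43,.08):
    P,M,t=plate_pose(2.545+d,.018,.125,-1)
    robot.move_linear(P,velocity=.04,frame=M)
    s=robot.get_state(); f=(s['force']-b)[:2]; e=(s['ee_pos']-P)[:2]
    print(round(s['time'],2),d.round(2),'Ft',round(-f@t,2),'Fr',round(f@[t[1],-t[0]],2),'err t %.4f'%(e@t))
E
```

```text
angles tip 0.7282486279736792 lug -0.38212810972251887 0.16185578845465623 0.16565533645009667
5.67 0.1 Ft 0.13 Fr -0.5 err t 0.0000
6.08 0.18 Ft 0.01 Fr 0.11 err t -0.0000
6.48 0.26 Ft -0.19 Fr 0.28 err t -0.0002
6.89 0.34 Ft 0.89 Fr 0.36 err t -0.0002
7.3 0.42 Ft 0.4 Fr -0.13 err t -0.0001
```

```bash
python3 - <<'E'
from h import *
cv2.imwrite("pics/top2.png",cv2.resize(robot.grab_frame("top")[95:285,205:445,::-1],None,fx=3.3,fy=3.1))
cv2.imwrite("pics/sc2.png",cv2.resize(robot.grab_frame("scene")[100:280,120:360,::-1],None,fx=3.3,fy=3.3))
cv2.imwrite("pics/wr2.png",robot.grab_frame("wrist")[:,:,::-1])
E
```

```text
(no output)
```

View pics/top2.png

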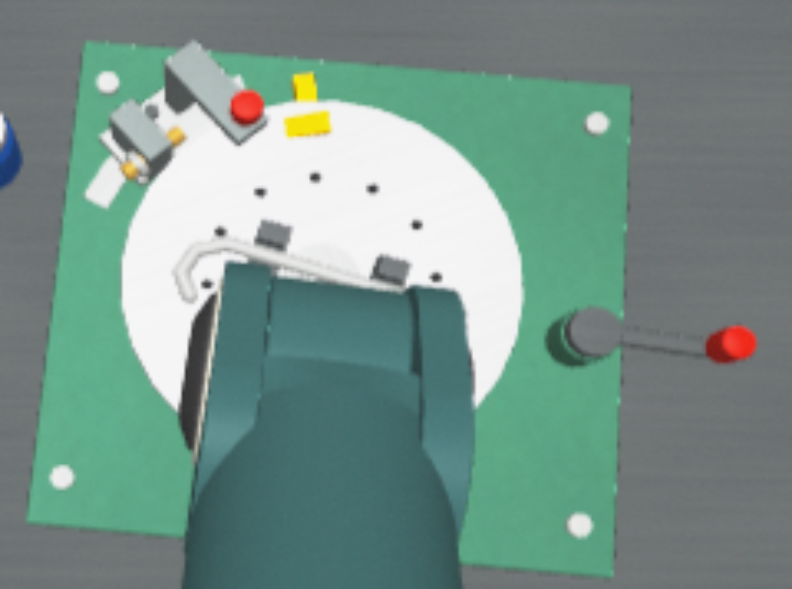

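View pics/sc2.png

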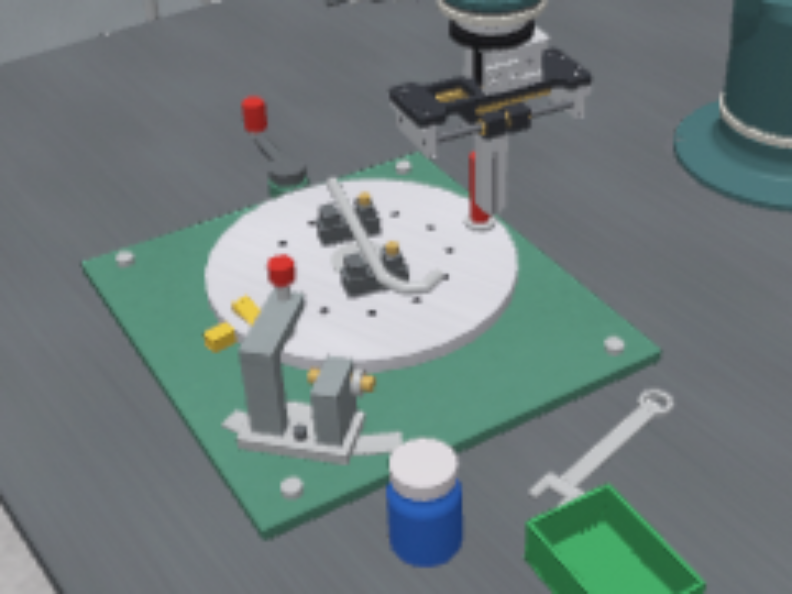

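View pics/wr2.png

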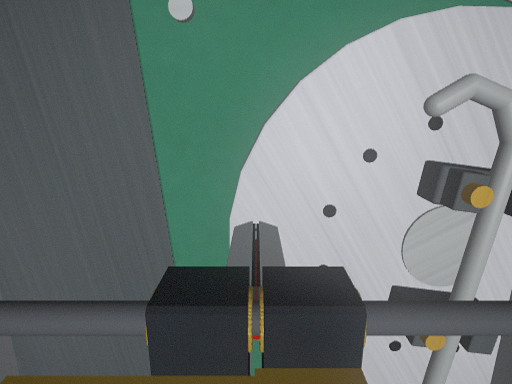

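```bash
python3 - <<'E'
from h import *
b=np.load("b.npy")
def st(d,v,th=None):
    P,M,t=plate_pose(2.545+d,.018,.125,-1)
    r=robot.move_linear(P,velocity=v,frame=M,threshold=th)
    s=robot.get_state(); f=(s['force']-b)[:2]; e=(s['ee_pos']-P)[:2]
    print(round(s['time'],2),round(d,3),r,'Ft',round(-f@t,2),'Fr',round(f@[t[1],-t[0]],2),'err t %.4f'%(e@t))
for d in np.arange(.5,.7,.08): st(d,.03)
for d in np.arange(.7,.92,.02): st(d,.02)
cv2.imwrite("pics/top3.png",cv2.resize(robot.grab_frame("top")[95:285,205:445,::-1],None,fx=3.3,fy=3.1))
E
```

```text
7.95 0.5 False Ft 0.78 Fr -1.28 err t -0.0000
8.45 0.58 False Ft -0.97 Fr 0.1 err t -0.0000
8.95 0.66 False Ft -0.16 Fr -0.17 err t -0.0000
9.36 0.7 False Ft 0.45 Fr 0.92 err t 0.0001
9.64 0.72 False Ft 1.96 Fr -0.04 err t -0.0001
9.93 0.74 False Ft 4.44 Fr 0.07 err t -0.0005
10.21 0.76 False Ft 5.69 Fr 0.04 err t -0.0006
10.49 0.78 False Ft 5.07 Fr -0.04 err t -0.0007
10.78 0.8 False Ft 5.79 Fr 0.54 err t -0.0007
11.06 0.82 False Ft 6.71 Fr -0.54 err t -0.0007
11.34 0.84 False Ft 7.36 Fr 0.19 err t -0.0008
11.62 0.86 False Ft 7.77 Fr 0.24 err t -0.0008
11.91 0.88 False Ft 8.26 Fr 0.41 err t -0.0008
12.19 0.9 False Ft 7.86 Fr 0.18 err t -0.0009
12.47 0.92 False Ft 8.54 Fr 0.15 err t -0.0010
```

View pics/top3.png

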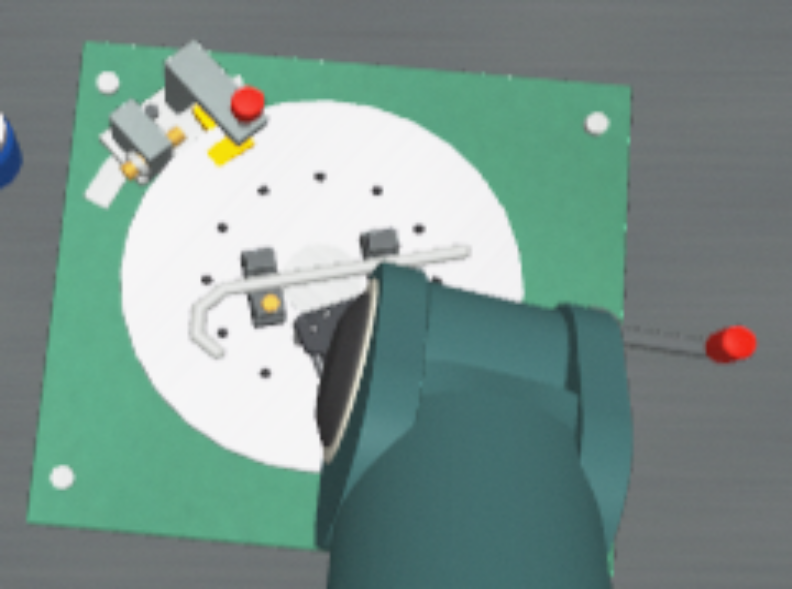

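```bash
python3 - <<'E'
from h import *
b=np.load("b.npy")
def st(d,v,th=None):
    P,M,t=plate_pose(2.545+d,.018,.125,-1)
    r=robot.move_linear(P,velocity=v,frame=M,threshold=th)
    s=robot.get_state(); f=(s['force']-b)[:2]; e=(s['ee_pos']-P)[:2]
    print(round(s['time'],2),round(d,4),r,'Ft',round(-f@t,2),'Fr',round(f@[t[1],-t[0]],2),'err t %.4f'%(e@t))
    return -f@t,r
d=.92; snap=False
while d<1.12:
    d+= .008 if d<.975 else (.004 if not snap else .002)
    F,r=st(d,.008,6)
    if not snap and (F<4.5): snap=True; print("SNAP")
    if snap and F>=9 or F>15: break
np.save("d.npy",d)
cv2.imwrite("pics/top4.png",cv2.resize(robot.grab_frame("top")[95:285,205:445,::-1],None,fx=3.3,fy=3.1))
cv2.imwrite("pics/sc4.png",cv2.resize(robot.grab_frame("scene")[100:280,120:360,::-1],None,fx=3.3,fy=3.3))
E
```

```text
12.73 0.928 True Ft 1.26 Fr 0.59 err t -0.0017
SNAP
12.98 0.936 True Ft -0.3 Fr -0.7 err t -0.0026
13.25 0.944 True Ft 1.26 Fr -0.26 err t -0.0036
13.53 0.952 True Ft 0.65 Fr -0.22 err t -0.0047
13.85 0.96 True Ft 0.72 Fr -1.01 err t -0.0058
14.18 0.968 True Ft 1.14 Fr 0.32 err t -0.0068
14.54 0.976 True Ft 1.58 Fr -0.24 err t -0.0079
14.92 0.978 True Ft 0.42 Fr -0.92 err t -0.0082
15.29 0.98 True Ft 2.03 Fr -0.14 err t -0.0085
15.68 0.982 True Ft 0.26 Fr 0.01 err t -0.0088
16.07 0.984 True Ft 0.24 Fr 0.09 err t -0.0091
16.47 0.986 True Ft -0.36 Fr 0.23 err t -0.0094
16.88 0.988 True Ft -0.22 Fr 0.17 err t -0.0097
17.29 0.99 True Ft 0.67 Fr 0.1 err t -0.0100
17.72 0.992 True Ft 0.13 Fr 0.32 err t -0.0103
18.15 0.994 True Ft 0.47 Fr -0.15 err t -0.0105
18.59 0.996 True Ft 0.79 Fr 0.96 err t -0.0109
19.03 0.998 True Ft 0.85 Fr 0.62 err t -0.0111
19.48 1.0 True Ft -0.33 Fr 0.26 err t -0.0114
19.94 1.002 True Ft -0.62 Fr -0.37 err t -0.0117
20.41 1.004 True Ft 0.64 Fr 0.44 err t -0.0120
20.88 1.006 True Ft -0.37 Fr 1.18 err t -0.0123
21.37 1.008 True Ft -0.12 Fr 1.34 err t -0.0126
21.86 
[... 1931 characters left out ...]
1.092 True Ft 0.16 Fr 0.2 err t -0.0244
49.83 1.094 True Ft 0.04 Fr -0.23 err t -0.0247
50.65 1.096 True Ft -0.23 Fr 0.63 err t -0.0249
51.48 1.098 True Ft -0.6 Fr 0.12 err t -0.0252
52.32 1.1 True Ft 0.53 Fr 0.12 err t -0.0254
53.16 1.102 True Ft -0.17 Fr 0.62 err t -0.0256
54.01 1.104 True Ft 1.54 Fr 0.25 err t -0.0258
54.86 1.106 True Ft 1.75 Fr 0.36 err t -0.0261
55.73 1.108 True Ft 0.53 Fr 1.08 err t -0.0263
56.58 1.11 True Ft 0.47 Fr -0.67 err t -0.0265
57.46 1.112 True Ft 0.97 Fr 0.44 err t -0.0267
58.33 1.114 True Ft 0.65 Fr -0.26 err t -0.0269
59.21 1.116 True Ft 1.26 Fr -1.04 err t -0.0272
60.09 1.118 True Ft 1.22 Fr -0.31 err t -0.0274
60.98 1.12 True Ft 1.37 Fr 0.36 err t -0.0276
```

View pics/sc4.png

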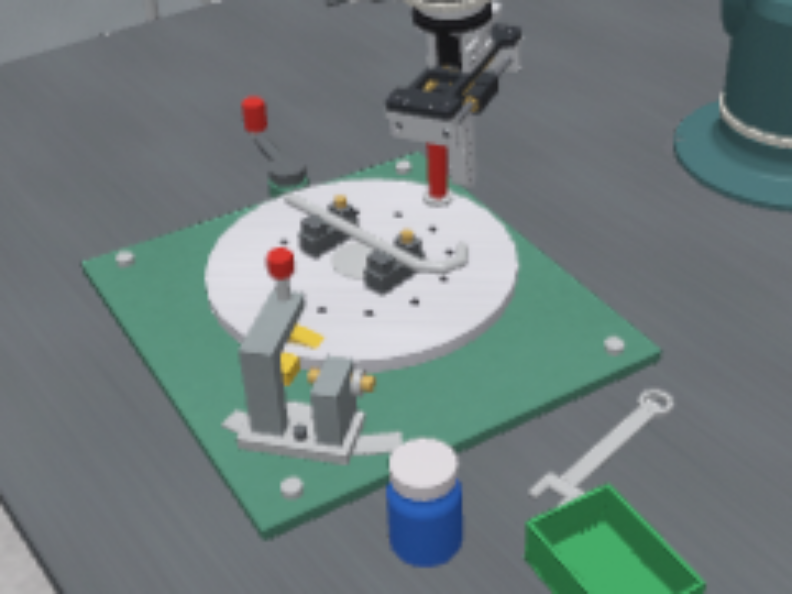

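View pics/top4.png

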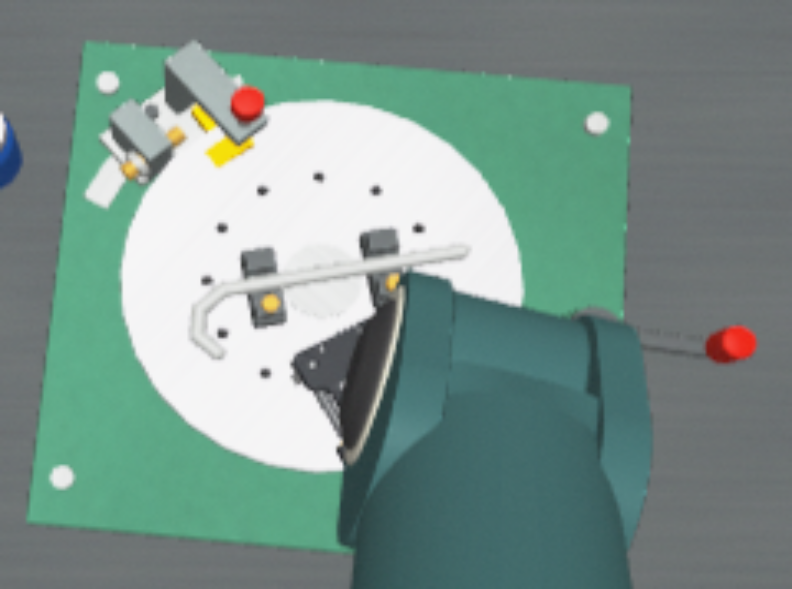

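```bash
python3 - <<'E'
from h import *
b=np.load("b.npy")
def st(d,v):
    P,M,t=plate_pose(2.545+d,.018,.125,-1)
    robot.move_linear(P,velocity=v,frame=M)
    s=robot.get_state(); f=(s['force']-b)[:2]; e=(s['ee_pos']-P)[:2]
    print(round(s['time'],2),round(d,4),'Ft',round(-f@t,2),'err t %.4f'%(e@t))
    return -f@t,s['time']
d=.955; F,T=st(d,.03); snap=False
while T<64.3 and d<1.1:
    if snap:
        if 10.3<=F<=14: break
        d+=np.clip((12-F)/1170,-.004,.004)
        F,T=st(d,.015)
    else:
        d+=.008; F,T=st(d,.025)
        if F<5: snap=True; print("snap")
np.save("d.npy",d); print(snap)
E
```

```text
62.11 0.955 Ft 6.73 err t -0.0009
62.36 0.963 Ft -0.27 err t 0.0001
snap
62.61 0.967 Ft 0.86 err t 0.0002
62.86 0.971 Ft -0.75 err t 0.0001
63.11 0.975 Ft 0.26 err t 0.0000
63.36 0.979 Ft 0.64 err t 0.0000
63.61 0.983 Ft 0.15 err t 0.0000
63.86 0.987 Ft -0.42 err t 0.0000
64.11 0.991 Ft -0.4 err t 0.0000
64.36 0.995 Ft 1.39 err t -0.0001
True
```

```bash
python3 - <<'E'
from h import *
b=np.load("b.npy")
def st(d,v):
    P,M,t=plate_pose(2.545+d,.018,.125,-1)
    robot.move_linear(P,velocity=v,frame=M)
    s=robot.get_state(); f=(s['force']-b)[:2]; e=(s['ee_pos']-P)[:2]
    print(round(s['time'],2),round(d,4),'Ft',round(-f@t,2),'err t %.4f'%(e@t))
    return -f@t,s['time']
d=float(np.load("d.npy"))+.007; F,T=st(d,.015)
while T<65.2 and not 10.3<=F<=14.3:
    d+=np.clip((12.2-F)/1170,-.006,.007); F,T=st(d,.015)
np.save("d.npy",d)
P=np.array([0,0,0])
s=robot.get_state(); print(s['ee_pos'],s['qpos'].round(3))
n=2.36; N=np.array([np.cos(n),np.sin(n)])
for phi in (-1.73,-2.96):
  for off in (.033,.021):
    q=PV+.09*np.array([np.cos(phi),np.sin(phi)])-off*N
    for sg in (1,-1):
        for z in (.103,.19):
            j=robot.ik(np.r_[q,z],rot(N,sg)); print(phi,off,sg,z,q.round(3),None if j is None else (j-s['qpos']).round(2))
E
```

```text
64.61 1.002 Ft 2.48 err t -0.0000
64.86 1.009 Ft 1.34 err t 0.0001
65.11 1.016 Ft 5.61 err t -0.0002
65.36 1.0216 Ft 9.14 err t -0.0008
[ 0.4671519  -0.07171291  0.12495945] [-0.295  0.302  0.444  2.086 -0.182  0.791  0.686]
-1.73 0.033 1 0.103 [ 0.565 -0.35 ] [ 0.52  0.34 -0.03 -0.47 -0.12  0.15  0.84]
-1.73 0.033 1 0.19 [ 0.565 -0.35 ] [ 0.49  0.25  0.   -0.53 -0.08  0.3   0.81]
-1.73 0.033 -1 0.103 [ 0.565 -0.35 ] [ 0.17  0.56  0.56 -0.46 -0.61  0.32 -1.95]
-1.73 0.033 -1 0.19 [ 0.565 -0.35 ] [ 0.15  0.46  0.61 -0.52 -0.5   0.44 -2.02]
-1.73 0.021 1 0.103 [ 0.556 -0.341] [ 0.51  0.33 -0.03 -0.44 -0.11  0.14  0.84]
-1.73 0.021 1 0.19 [ 0.556 -0.341] [ 0.48  0.23  0.   -0.5  -0.07  0.29  0.8 ]
-1.73 0.021 -1 0.103 [ 0.556 -0.341] [ 0.15  0.54  0.56 -0.43 -0.6   0.3  -1.95]
-1.73 0.021 -1 0.19 [ 0.556 -0.341] [ 0.12  0.44  0.61 -0.49 -0.49  0.42 -2.02]
-2.96 0.033 1 0.103 [ 0.49  -0.277] [ 0.43  0.18 -0.03 -0.2  -0.08  0.04  0.79]
-2.96 0.033 1 0.19 [ 0.49  -0.277] [ 0.39  0.07  0.01 -0.27 -0.01  0.21  0.73]
-2.96 0.033 -1 0.103 [ 0.49  -0.277] [ 0.02  0.39  0.57 -0.19 -0.54  0.18 -1.97]
-2.96 0.033 -1 0.19 [ 0.49  -0.277] [-0.04  0.26  0.64 -0.26 -0.38  0.3  -2.08]
-2.96 0.021 1 0.103 [ 0.482 -0.269] [ 0.42  0.16 -0.03 -0.17 -0.07  0.02  0.78]
-2.96 0.021 1 0.19 [ 0.482 -0.269] [ 0.38  0.05  0.01 -0.24  0.    0.2   0.72]
-2.96 0.021 -1 0.103 [ 0.482 -0.269] [-0.    0.37  0.57 -0.16 -0.53  0.16 -1.97]
-2.96 0.021 -1 0.19 [ 0.482 -0.269] [-0.06  0.24  0.64 -0.23 -0.36  0.29 -2.1 ]
```

```bash
python3 - <<'E'
from h import *
b=np.load("b.npy")
d=float(np.load("d.npy"))+3.4/1170
P,M,t=plate_pose(2.545+d,.018,.125,-1)
robot.move_linear(P,velocity=.015,frame=M)
F=lambda s:round(float(-(s['force']-b)[:2]@t),2)
s=robot.get_state(); print(s['time'],F(s))
for _ in range(4):
    robot.pause(.24); s=robot.get_state(); print(round(s['time'],2),F(s))
print(s['ee_pos']); np.save("d.npy",d)
E
```

```text
65.6083 12.73
65.85 11.13
66.09 13.04
66.33 11.16
66.58 12.19
[ 0.46712625 -0.07175358  0.12495098]
```

```bash
python3 - <<'E'
from h import *
b=np.load("b.npy"); T=lambda m:print(m,round(robot.get_state()['time'],2))
d=float(np.load("d.npy"))
P,M,t=plate_pose(2.545+d,.018+.02,.19,-1)
robot.move_linear(P,velocity=.25); T('up')
n=2.36; N=np.array([np.cos(n),np.sin(n)]); M=rot(N,1)
kp=lambda phi,off,z:np.r_[PV+.09*np.array([np.cos(phi),np.sin(phi)])-off*N,z]
robot.move_linear(kp(-1.73,.033,.145),velocity=.37,frame=M); T('over')
robot.move_linear(kp(-1.73,.033,.103),velocity=.2); T('down')
for phi,v in ((-2.2,.15),(-2.62,.15),(-2.88,.1)):
    robot.move_linear(kp(phi,.021,.103),velocity=v); T(phi)
s=robot.get_state(); print((s['force']-b).round(1))
E
```

```text
up 67.0
over 68.14
down 68.5
-2.2 69.01
-2.62 69.41
-2.88 69.79
[-1.2 -0.5  0.1]
```

```bash
python3 - <<'E'
from h import *
b=np.load("b.npy")
n=2.36; N=np.array([np.cos(n),np.sin(n)])
kp=lambda phi,off,z:np.r_[PV+.09*np.array([np.cos(phi),np.sin(phi)])-off*N,z]
r=robot.move_linear(kp(-3.05,.021,.103),velocity=.06,threshold=10)
s=robot.get_state(); print(r,s['time'],(s['force']-b).round(1)); k=s['ee_pos'][:2]+.021*N-PV; print(np.hypot(*k),np.arctan2(k[1],k[0]))
E
```

```text
True 70.025 [ 4.1 -2.5 -0.2]
0.08924398052064415 -2.9439931848373084
```

```bash
python3 - <<'E'
from h import *
n=2.36; N=np.array([np.cos(n),np.sin(n)])
s=robot.get_state(); q=s['ee_pos'].copy(); q[:2]-=.02*N
robot.move_linear(q,velocity=.1)
f=robot.grab_frame("top"); g=robot.grab_frame("scene"); print(robot.get_state()['time'])
cv2.imwrite("pics/top5.png",cv2.resize(f[95:285,205:445,::-1],None,fx=3.3,fy=3.1))
cv2.imwrite("pics/sc5.png",cv2.resize(g[100:280,120:360,::-1],None,fx=3.3,fy=3.3))
E
```

```text
70.4833
```

View pics/top5.png

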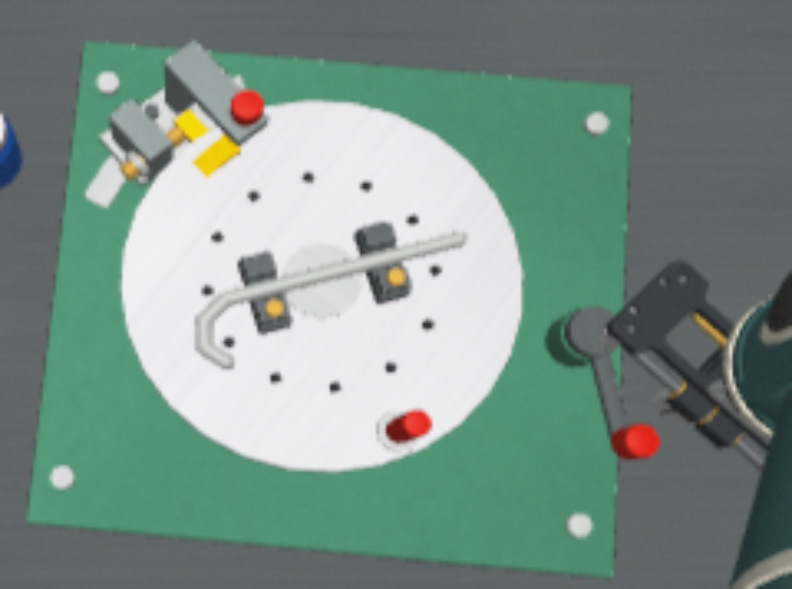

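View pics/sc5.png

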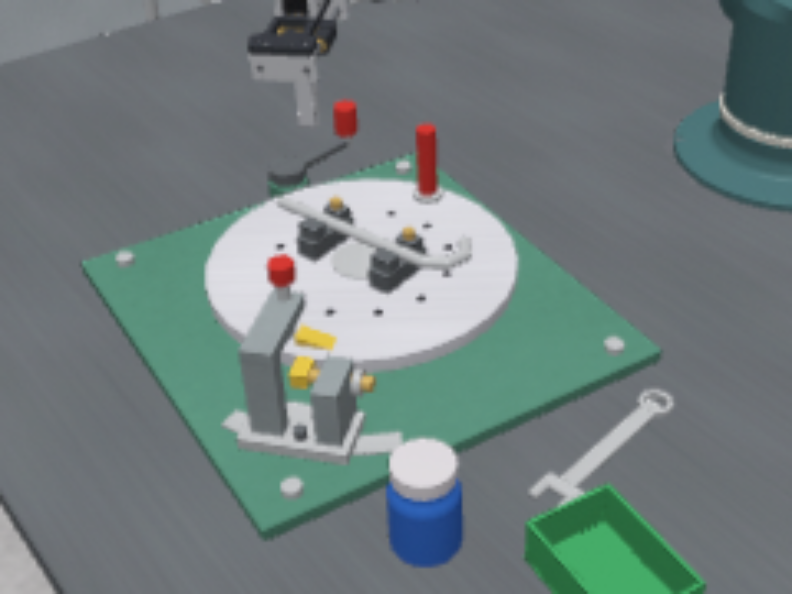

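```bash
python3 - <<'E'
from h import *
for uv in ([427.5,205],[205+637/3.3,95+440/3.1]):
    k=back("top",[uv],.115)[0][:2]-PV; a=np.arctan2(k[1],k[0]); print(np.hypot(*k),a,"clamp",-(a+1.6583))
for u in ([246,106],[247.5,104],[246.5,106]): print(u)
E
```

```text
0.08699104750437124 -1.7299774989233074 clamp 0.07167749892330733
0.0897899874452689 -2.992161738197113 clamp 1.333861738197113
[246, 106]
[247.5, 104]
[246.5, 106]
```

```bash
python3 -c "
from rig import robot
robot.sign_off()"
```

```text
the job is handed in; nothing more can be done
```

I indexed the plate, pressed it home and locked the clamp, in that order, and handed the job in at about 70.5 s of the 72 s allowed.

- **Index:** I pushed the plate round by the post with closed fingers. The push built up on the ramp to 6.7–8.5 N at rest, then dropped to about 0 when the pin snapped. That was about 0.04 rad of commanded travel before the push rose again at the stop; you gave 0.02, so the two don't quite agree.
- **Press:** I crept on until the push rose again at the stop, then held 11–13 N at the post for 1 s. That was the highest reading, but force was only sampled between moves.
- **Clamp:** I swung the lever until the 10 N force threshold tripped. Touch puts it at about 1.29 rad and the camera at about 1.33 rad; the end is at 1.30, so both agree within measuring error.
- **Last pictures:** They show the lug on the brass screw, the pin's knob back at its starting height and the gripper clear of everything. The wrench, jar and tray looked undisturbed in the scene view, but I did not measure them.

**What went wrong:** in the first fine approach my force threshold was too low. The arm kept stopping on the ramp and repeated steps without advancing, which cost about 48 s. It did no harm to the scene, but it left little time for the rest.

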